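# Open the purge chamber and take out the vial

### The job

Take the vial out of the clear-domed purge chamber and stand it upright in the steel tray beside the two vials already there. To open the chamber, pull the sprung hold-down up by its black wing handle, turn it anticlockwise (seen from above) off the lid and on until it drops into its parking notch; then lift the lid straight up by its knob without letting it touch the vial inside, and set it down gently, knob up, on the free bench clear of the chamber. Leave the lid there, the hold-down parked, and do not disturb the other things.

Things in the scene. Friction and masses are not known exactly. Their poses are not given: they have to be found in the camera images.
- chamber: Purge chamber, fixed to the bench: round aluminium base 128 mm across; the lid stands on its black gasket, 22 mm above the bench. On its -y side an arm, 50 mm wide, 12 mm high, ending 157 mm from the centre, carries the upright post of the hold-down, 95 mm from the dome's axis. Brass gas fittings stick out 26 mm at its +x side. Origin: centre of its underside, on the bench; z up.
- plate (a point): Centre of the perforated steel plate in the chamber, on the dome's axis, 28 mm above the bench: round, 82 mm across, level with the top of the lid's flange. The vial stands on it.
- bar_lift (a joint): Height of the sprung hold-down in m: about 0 when down (its foot on the lid's flange, or its lug in the parking notch), 0.0075 with its lug on the land of the index ring, 0.014 at its upper stop. A spring pulls it down with about 9 N when down, 11 N when raised; let go, it goes down by itself.
- bar_swing (a joint): Turn of the hold-down about its post in rad: 0 with the bar pointing at the dome's axis (closed), growing anticlockwise from above. Its tail lug must be lifted over the ring's land, which begins between 0.3 and 0.7, and its spring drops it into the notch: centre anywhere from 0.98 to 1.4, not measured, to be felt for (0.07 of play each way). At 0.77 the lug is always on the land.
- ring_axis (a point): Post's axis, 22 mm above the bench: foot of the steel index ring (49 mm across) under the hold-down, whose tail lug, across from the bar, rides on it. Anticlockwise it has a clear sector (closed), a land 8 mm high, the parking notch and directly after it an end stop, top 43 mm above the bench. Pressed hard on the stop the lug can bind; eased back it drops. The ring's setting varies.
- wing_grip (a point): Middle of the hold-down's black wing handle, on the post's axis, 70 mm above the bench when down; it moves and turns with the hold-down. The wing is an upright block 10 mm thick along this point's x, 36 mm long along its y (the bar's direction, to the dome when closed), 25 mm high (12 mm above and below the point).
- bar_foot (a point): Underside of the hold-down's rubber foot, 9 mm across, at the end of the steel bar, 39 mm from the post's axis; it presses on the lid's flange when closed. The bar is 12 mm wide, its top 13 mm above this point, and ends 45 mm from the post's axis. A hub 20 mm across joins it to the wing above.
- lid: Lid of the chamber, loose, 0.18 to 0.36 kg: clear plastic dome 93 mm across, open below (inside 87 mm across, 58 mm high), aluminium flange 122 mm across, 6 mm thick, black knob on top. Origin: centre of the flange's underside; z up. Raise it 57 mm or more to clear the vial. The bench within 65 mm of x = 0.505, y = 0.02 is always free to set it on.
- lid_knob (a point): Centre of the lid's round black knob, 85 mm above the lid's underside: 24 mm across between 77 and 92 mm above the underside, top at 96 mm; the flat top of the dome below it is at 62 mm.
- vial: The vial in the chamber: round glass headspace vial with a crimped cap, 23 mm across, 47 mm high, 20 g, standing upright on the perforated plate, up to 20 mm off the dome's axis. Origin: centre of its underside.
- tray: Shallow open steel tray, fixed to the bench, 90 mm (its x) by 140 mm (its y), walls 2 mm thick and 12 mm high, floor 2 mm thick. Origin: centre of its underside. The two other vials stand in its -y half; the half with y from 0 to 0.06 is free.
- tray_vial_a: One of the two vials already in the tray, the same kind, 23 mm across, 47 mm high. Origin: centre of its underside. Leave it standing.
- tray_vial_b: The other vial already in the tray, the same kind, 23 mm across, 47 mm high. Origin: centre of its underside. Leave it standing.
- petri_dish: Bystander: clear dish 64 mm across, 14 mm high, behind the chamber.
- septa_tin: Bystander: white round tin 52 mm across, 20 mm high, far back near the vial rack.
- beaker: Bystander: small glass beaker 47 mm across, 58 mm high, at the left.
- reagent_b: Bystander: brown bottle with a black cap, 40 mm across, 84 mm high, at the left.
Not all that is in view belongs to the job. Of the things that look like the lid, the larger one is meant.

How it is judged:
By the outcome, as a careful person would: the job done as asked, in the order asked, and still so for the second after the job is handed in, with the robot touching nothing.
It also fails if it takes over 62 s, if anything falls off the work surface, if the arm or the gripper's body presses on something with over 40 N, if the wrist force passes 120 N, or if a joint passes its speed limit or range.

### The arm

A 7-joint arm with a two-finger parallel gripper is mounted at the origin on a cart in front of the work surface, level with it; the furniture and walls round the work are solid. World frame = base frame: x ahead of the robot, y to its left, z up, the work surface at z = 0. Lengths are in m, angles in rad, forces in N, time in s.
With the tool pointing down it reaches from about 0.35 to 0.9 m from the base axis. Payload 8.1 kg.
Tool frame: the origin (TCP) lies at the very end of the fingers, on their centre line; the grasp point (between the pads) lies 19 mm behind it; z points along the fingers, y is the line along which they close (so a half turn about z gives the same grasp; the last joint's range is limited). The gripper opens to 92 mm and grips with 3 to 60 N. Pads are 19 mm wide; open, the fingers measure 130 mm over their backs; the gripper's body (75 mm by 190 mm) begins 47 mm behind the grasp point.
Start: joints at [1.092, 0.434, 0.025, 1.573, -0.012, 1.134, -0.075], TCP at [0.229, -0.581, 0.227] pointing down, gripper open.
Joint ranges: [-2.62, 2.62], [-0.44, 2.09], [-1.27, 1.32], [0.08, 2.57], [-1.32, 4.46], [0.12, 2], [-2.74, 2.74]. Speed limits (rad/s): [2.22, 2.22, 3.01, 3.01, 3.14, 3.14, 3.14].

### API

Orientations are given as a unit quaternion [x, y, z, w].
In Python, from station import get_obs, get_image, job_done gives the robot as it stands.
- The arm moves only by the tool apply_moves, never from a script. Its argument "series" is a list of rows, each an object of numbers: "dx", "dy", "dz": the shift along the tool's x, y, z in units of 30 mm (1.0 is 30 mm); "ax", "ay", "az": the turn, a rotation vector about the tool's x, y, z in units of 6 degrees (1.0 is 6 degrees); "claw": the opening, from 0 (shut) to 1 (fully open). In form: [{"dx": .., "dy": .., "dz": .., "ax": .., "ay": .., "az": .., "claw": ..}, ...]. A call has 1 to 5 rows; each row shifts and turns the commanded pose from where the row before left it, along the tool's axes as they then stand; what a row does not reach is not made up. A row lasts 1/8 s, in which the tool goes at most 62.5 mm and 10.7 degrees, less where a joint would pass 70% of its speed; a pose out of reach is approached as far as the arm can. A call is refused whole if a number of a shift passes 1 or a number of a turn 1, either way. A call with a gripper value outside its range is refused whole. The fingers move at their own pace and stop on an object; "newtons" is the grip in N (left out, the last holds). Time passes only in rows, so rows that do not move let the fingers close. It gives the time, the measured TCP pose, the force, the opening and the grip force at its end, in the units of the state.
- get_obs(): the state, without advancing time (a new reading comes with each control period).
- get_image(name): name is "scene" or "top"; returns a dict with "frame" (384x512x3 uint8, red, green, blue), "K" (3x3 intrinsics, pixels), "R" (3x3) and "t" (3): a world point X has camera coordinates R X + t. Camera axes: x right, y down, z forward; pixel columns grow to the right and rows downward; lengths in m; the calibration is good to about 2 mm. A picture is of the moment at which its call begins. There is no depth.
- job_done(): hands the job in; it is judged then, once.
The state is a dict: "t": time; "q": joint angles; "dq": joint speeds; "joint_efforts": joint torques, N m; "tool_pos": TCP position; "orientation": TCP orientation; "force": force on the tool from outside, world axes, zero at the start; "torque": the same for the moment, N m; "finger_gap": finger opening in m; "finger_force": force on a finger pad.
Only numpy, scipy, OpenCV 4.12 (cv2) and the standard library are available. Lean on these libraries where they do the work, as an engineer would, in place of code of your own. Each camera call takes 0.05 s, during which the arm holds its last target. There are 200 camera calls.

## Working session

There is one attempt and no reset: what is moved stays moved. The work goes in short steps, Python scripts to look and compute and a tool call to move; the robot and the scene stay as the last step left them, time stands still between calls to the robot, and variables do not carry over. Pictures are saved under pics/ and viewed, at most 10 in all, crops included, and the job is handed in when it is done.

Besides the shell and the picture viewer there is one more tool, called after ">>>" as name(argument=value, ...) on one line, values as JSON. apply_moves: Moves the arm, as the interface text tells. Its arguments: {"type":"object","properties":{"series":{"type":"array"},"newtons":{"type":"number"}},"required":["series"]}

```bash
mkdir -p pics; ls; cat > h.py <<'E'
import numpy as np, cv2, json
from station import get_obs, get_image, job_done
def snap(n,f):
    im=get_image(n); cv2.imwrite('pics/'+f+'.png',im['frame'][:,:,::-1])
    np.savez('pics/'+f+'.npz',K=im['K'],R=im['R'],t=im['t'],f=im['frame']); return im
def load(f): return dict(np.load('pics/'+f+'.npz'))
def proj(im,X):
    c=im['R']@np.array(X,float)+im['t']; p=im['K']@c; return p[:2]/p[2]
def ray(im,uv,z):
    d=im['R'].T@np.linalg.inv(im['K'])@np.array([uv[0],uv[1],1.]); o=-im['R'].T@im['t']
    return o+d*(z-o[2])/d[2]
E
python3 - <<'E'
from h import *
a=snap('scene','s0');b=snap('top','t0')
for i in (a,b): print(i['K'][0,0],-i['R'].T@i['t'])
print(a['R'],b['R'],get_obs())
cv2.imwrite('pics/s0b.png',cv2.resize(a['frame'][:,:,::-1],(800,600),interpolation=cv2.INTER_CUBIC))
cv2.imwrite('pics/t0b.png',cv2.resize(b['frame'][:,:,::-1],(800,600),interpolation=cv2.INTER_CUBIC))
E
```

```text
pics
495.46056457109506 [ 0.71889308 -1.02099596  0.65141664]
410.227915595167 [ 0.47320879 -0.04166931  1.13490765]
[[ 0.98707979  0.16005345 -0.00750928]
 [ 0.07233774 -0.48695843 -0.87042446]
 [-0.14297114  0.85863518 -0.49224473]] [[-0.00982304 -0.99994821  0.00266021]
 [-0.99751391  0.00961341 -0.06981098]
 [ 0.06978179 -0.00333936 -0.99755669]] {'t': 0.1, 'q': array([ 1.09235851,  0.43513565,  0.02495815,  1.57400732, -0.01161552,
        1.13400348, -0.07509291]), 'dq': array([ 5.84110024e-04, -1.03939273e-03,  1.43872535e-03, -2.82764220e-03,
       -5.81487773e-04,  1.13711983e-03, -1.53309806e-05]), 'joint_efforts': array([ 3.12748671e-03, -6.69123101e+01,  9.87855233e-01, -3.15138388e+01,
       -6.06334372e-02,  3.76213691e-02,  4.81802306e-05]), 'tool_pos': array([ 0.22920139, -0.58095948,  0.22603377]), 'orientation': array([ 9.82400024e-01,  1.86787837e-01, -1.83985094e-04, -6.79952359e-04]), 'force': array([ 0.22554479, -0.26004501,  0.03930796]), 'torque': array([-0.01006152,  0.01363998,  0.01352383]), 'finger_force': 0.0, 'finger_gap': 0.09222984147208599}
```

View pics/s0b.png

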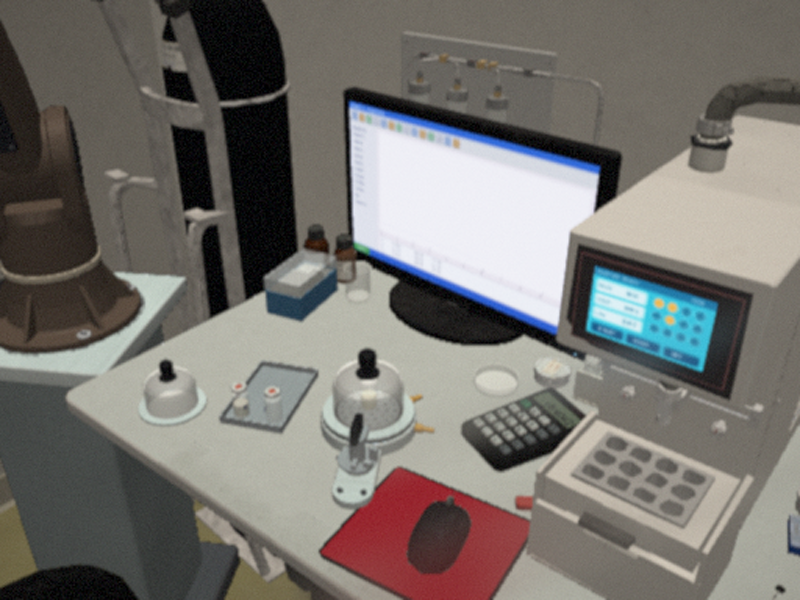

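View pics/t0b.png

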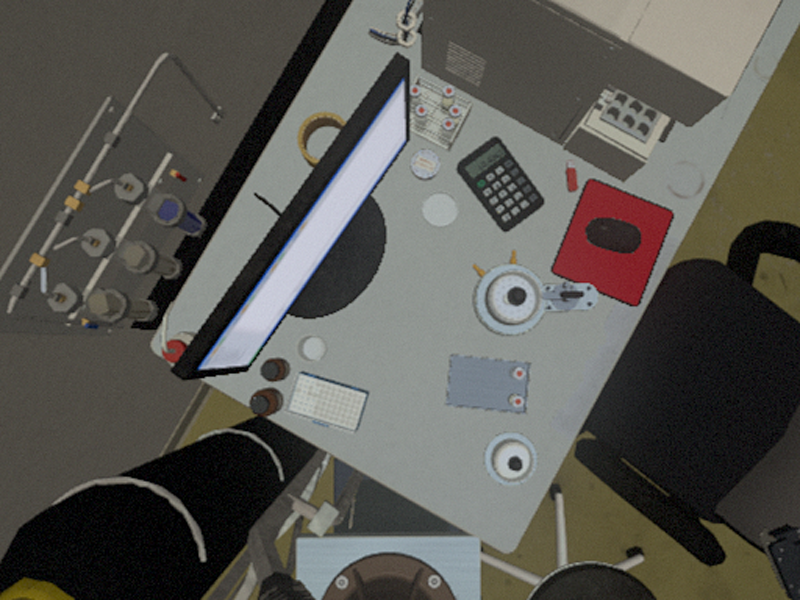

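Candidates for the lid: the large dome on the chamber, scene (368,395) / top (510,297), and a small lookalike, scene (172,395) / top (511,459). I choose the larger one on the chamber. The vial is inside it, and the hold-down wing is at top (572,294). The tray is at (488,383) with vials at (519,373) and (517,401). I'll check with a close crop.

```bash
python3 - <<'E'
from h import *
b=load('t0'); c=b['f'][155:275,280:400,::-1]
cv2.imwrite('pics/c1.png',cv2.resize(c,(600,600),interpolation=cv2.INTER_CUBIC))
for n,uv,z in [('lid flange c',(508,299),.028),('knob',(516,296),.118),('wing',(571,294),.082),('arm end',(590,296),.012),('va',(519,373),.049),('vb',(517,401),.049),('small knob',(515,463),.06)]:
    print(n,ray(b,np.array(uv)/1.5625,z).round(4))
for uv in [(451,354),(530,362),(527,413),(447,406)]: print(ray(b,np.array(uv)/1.5625,.012).round(4))
E
```

```text
lid flange c [ 0.5584 -0.2137  0.028 ]
knob [ 0.5562 -0.2125  0.118 ]
wing [ 0.5615 -0.3094  0.082 ]
arm end [ 0.5636 -0.3606  0.012 ]
va [ 0.4315 -0.2264  0.049 ]
vb [ 0.3847 -0.222   0.049 ]
small knob [ 0.2839 -0.2147  0.06  ]
[ 0.4642 -0.1146  0.012 ]
[ 0.449  -0.2523  0.012 ]
[ 0.3608 -0.2451  0.012 ]
[ 0.3743 -0.1063  0.012 ]
```

View pics/c1.png

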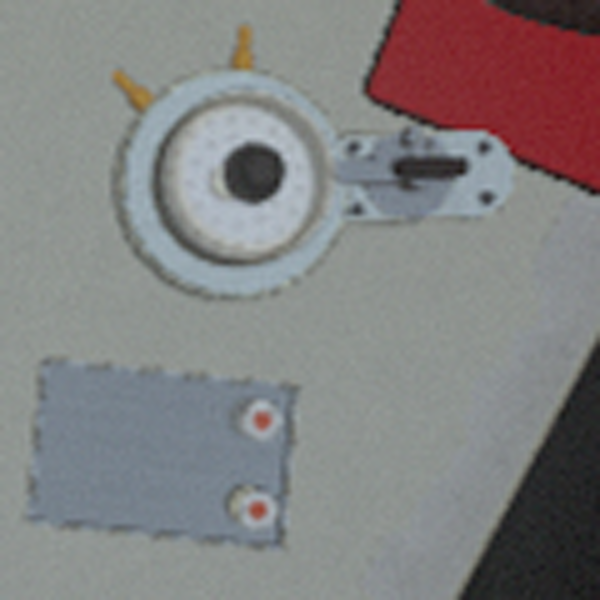

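The crop confirms the large dome: knob at crop (252,173), vial base faintly visible beside it, wing at (430,167), and tray vials at (262,420) and (258,510). I'll refine the wing and knob positions by triangulating their dark blobs in both views.

```bash
cat >> h.py <<'E'
def tri(ims,uvs):
    P=[i['K']@np.c_[i['R'],i['t']] for i in ims]
    X=cv2.triangulatePoints(P[0],P[1],np.array(uvs[0],float).reshape(2,1),np.array(uvs[1],float).reshape(2,1)).ravel(); return X[:3]/X[3]
def dark(im,c,r,th=60):
    g=im['f'].max(2); u,v=map(int,c); s=(g[v-r:v+r+1,u-r:u+r+1]<th).astype(np.uint8)
    n,l,st,ce=cv2.connectedComponentsWithStats(s); k=1+np.argmax(st[1:,4]); return ce[k]+[u-r,v-r],st[k]
def plan(pos,psi=None):
    from scipy.spatial.transform import Rotation as Ro
    o=get_obs(); R=Ro.from_quat(o['orientation']).as_matrix(); d=R.T@(np.array(pos)-o['tool_pos'])/.03
    p=np.arctan2(R[1,0],R[0,0]); print('t',round(o['t'],2),'pos',o['tool_pos'].round(4),'psi',p.round(4),'tilt',R[:,2].round(3),'q',o['q'].round(2),'F',o['force'].round(1),'gap',o['finger_gap'].round(4))
    print('units dxyz',d.round(3),'az',None if psi is None else (-(psi-p)/np.radians(6)).round(3))
E
python3 - <<'E'
from h import *
a=load('s0');b=load('t0')
W=[(357,430),(572,294)];Kn=[(368,363),(516,296)]
for n,pp in (('wing',W),('knob',Kn)):
    r=[dark(i,np.array(p)/1.5625,14 if n=='wing' else 11) for i,p in zip((a,b),pp)]
    print(n,r,tri((a,b),[x[0] for x in r]).round(4))
w=np.array([.5605,-.309,.07])
for X in [(.5605,-.309,.07),(.556,-.2125,.107)]: print([proj(i,X).round(1) for i in (a,b)])
E
```

```text
wing [(array([227.71, 274.42]), array([ 10,   4,   8,  20, 100], dtype=int32)), (array([365.44186047, 188.13953488]), array([ 7, 13, 14,  5, 43], dtype=int32))] [ 0.5626 -0.3122  0.0709]
knob [(array([234.70165746, 233.12154696]), array([  5,   3,  13,  18, 181], dtype=int32)), (array([330.51851852, 189.33333333]), array([ 7,  7, 10, 10, 54], dtype=int32))] [ 0.5584 -0.2164  0.0985]
[array([226.9, 273.6]), array([364.1, 189. ])]
[array([233.6, 228.4]), array([329.5, 189.9])]
```

Wing at (0.562, -0.311, 0.071), which matches the given height of 0.070. Knob axis is about (0.557, -0.214), 96 mm away against 95 mm given. I'll turn, then move over the wing.

>>> apply_moves(series=[{"az": -0.99}, {"az": -0.99}, {"az": -0.99}, {"az": -0.99}, {"az": -0.99, "claw": 0.45}], newtons=20)

```text
validation failed for argument at $.se...
```

>>> apply_moves(series=[{"az": -0.99}, {"az": -0.99}, {"az": -0.99}, {"az": -0.99}, {"az": -0.99}])

```text
validation failed for argument at $.se...
```

>>> apply_moves(series=[{"az": -0.99}, {"az": -0.99}, {"az": 0}])

```text
validation failed for argument at $.se...
```

```bash
python3 -c "
from h import *
plan((.562,-.311,.15),1.62)"
```

```text
Traceback (most recent call last):
  File "h.py", line 21, in plan
    p=np.arctan2(R[1,0],R[0,0]); print('t',round(o['t'],2),'pos',o['tool_pos'].round(4),'psi',p.round(4),'tilt',R[:,2].round(3),'q',o['q'].round(2),'F',o['force'].round(1),'gap',o['finger_gap'].round(4))
                                                                                                                                                                                  ^^^^^^^^^^^^^^^^^^^^^
AttributeError: 'float' object has no attribute 'round'
```

All keys are probably required in each row.

>>> apply_moves(series=[{"dx": 0, "dy": 0, "dz": 0, "ax": 0, "ay": 0, "az": -0.99, "claw": 0.45}, {"dx": 0, "dy": 0, "dz": 0, "ax": 0, "ay": 0, "az": -0.99, "claw": 0.45}, {"dx": 0, "dy": 0, "dz": 0, "ax": 0, "ay": 0, "az": -0.99, "claw": 0.45}, {"dx": 0, "dy": 0, "dz": 0, "ax": 0, "ay": 0, "az": -0.99, "claw": 0.45}, {"dx": 0, "dy": 0, "dz": 0, "ax": 0, "ay": 0, "az": -0.99, "claw": 0.45}], newtons=20)

```text
t: 0.72
tool_pos: [0.2292, -0.5811, 0.2262]
orientation: [0.901, 0.434, -0.0, -0.0]
force: [0.3, -0.6, -0.2]
finger_gap: 0.0463
finger_force: 0.0
```

```bash
sed -i "s/o\['finger_gap'\].round(4)/round(o['finger_gap'],4)/" h.py; python3 -c "
from h import *
plan((.562,-.311,.15),1.62)"
```

```text
t 0.72 pos [ 0.2292 -0.5811  0.2262] psi 0.8975 tilt [-0.     0.001 -1.   ] q [ 1.17  0.44 -0.09  1.57  0.04  1.14  0.4 ] F [ 0.3 -0.6 -0.2] gap 0.0463
units dxyz [13.955  3.06   2.544] az -6.899
```

>>> apply_moves(series=[{"dx": 0, "dy": 0, "dz": 0, "ax": 0, "ay": 0, "az": -0.986, "claw": 0.45}, {"dx": 0, "dy": 0, "dz": 0, "ax": 0, "ay": 0, "az": -0.986, "claw": 0.45}, {"dx": 0, "dy": 0, "dz": 0, "ax": 0, "ay": 0, "az": -0.986, "claw": 0.45}, {"dx": 0, "dy": 0, "dz": 0, "ax": 0, "ay": 0, "az": -0.986, "claw": 0.45}, {"dx": 0, "dy": 0, "dz": 0, "ax": 0, "ay": 0, "az": -0.986, "claw": 0.45}])

```text
t: 1.35
tool_pos: [0.2292, -0.5811, 0.2263]
orientation: [0.76, 0.649, 0.0, -0.0]
force: [-0.2, -0.4, 0.8]
finger_gap: 0.0412
finger_force: 0.0
```

>>> apply_moves(series=[{"dx": 0, "dy": 0, "dz": 0, "ax": 0, "ay": 0, "az": -0.986, "claw": 0.45}, {"dx": 0, "dy": 0, "dz": 0, "ax": 0, "ay": 0, "az": -0.986, "claw": 0.45}, {"dx": 0.65, "dy": 0.886, "dz": 0.1, "ax": 0, "ay": 0, "az": 0, "claw": 0.45}, {"dx": 0.65, "dy": 0.886, "dz": 0.1, "ax": 0, "ay": 0, "az": 0, "claw": 0.45}, {"dx": 0.65, "dy": 0.886, "dz": 0.1, "ax": 0, "ay": 0, "az": 0, "claw": 0.45}])

```text
t: 1.98
tool_pos: [0.3068, -0.5185, 0.2172]
orientation: [0.691, 0.723, 0.0, -0.0]
force: [-0.1, -0.3, 0.1]
finger_gap: 0.0415
finger_force: 0.0
```

>>> apply_moves(series=[{"dx": 0.65, "dy": 0.886, "dz": 0.2, "ax": 0, "ay": 0, "az": 0, "claw": 0.45}, {"dx": 0.65, "dy": 0.886, "dz": 0.2, "ax": 0, "ay": 0, "az": 0, "claw": 0.45}, {"dx": 0.65, "dy": 0.886, "dz": 0.2, "ax": 0, "ay": 0, "az": 0, "claw": 0.45}, {"dx": 0.65, "dy": 0.886, "dz": 0.2, "ax": 0, "ay": 0, "az": 0, "claw": 0.45}, {"dx": 0.65, "dy": 0.886, "dz": 0.2, "ax": 0, "ay": 0, "az": 0, "claw": 0.45}])

```text
t: 2.6
tool_pos: [0.4351, -0.415, 0.1872]
orientation: [0.691, 0.723, -0.0, -0.0]
force: [-0.1, 0.2, -0.5]
finger_gap: 0.0413
finger_force: 0.0
```

>>> apply_moves(series=[{"dx": 0.65, "dy": 0.886, "dz": 0.2, "ax": 0, "ay": 0, "az": 0, "claw": 0.45}, {"dx": 0.65, "dy": 0.886, "dz": 0.2, "ax": 0, "ay": 0, "az": 0, "claw": 0.45}, {"dx": 0.65, "dy": 0.886, "dz": 0.2, "ax": 0, "ay": 0, "az": 0, "claw": 0.45}, {"dx": 0.65, "dy": 0.886, "dz": 0.2, "ax": 0, "ay": 0, "az": 0, "claw": 0.45}, {"dx": 0.6, "dy": 0.886, "dz": 0.2, "ax": 0, "ay": 0, "az": 0, "claw": 0.45}])

```text
t: 3.22
tool_pos: [0.5635, -0.3129, 0.1571]
orientation: [0.691, 0.723, -0.0, -0.0]
force: [0.2, -0.9, 1.7]
finger_gap: 0.0411
finger_force: 0.0
```

```bash
python3 -c "
from h import *
plan((.562,-.311,.061),1.62)
a=snap('scene','s1');b=snap('top','t1')
o=np.hstack([cv2.resize(x,(400,400),interpolation=cv2.INTER_CUBIC) for x in (a['frame'][190:310,180:300],b['frame'][130:250,300:420])])
cv2.imwrite('pics/c2.png',o[:,:,::-1])"
```

```text
t 3.23 pos [ 0.5635 -0.3129  0.1571] psi 1.6169 tilt [-0.001  0.    -1.   ] q [ 0.63  0.55 -0.32  1.58  0.19  1.04  0.31] F [ 0.2 -0.9  1.7] gap 0.0411
units dxyz [ 0.064 -0.043  3.203] az -0.03
```

View pics/c2.png

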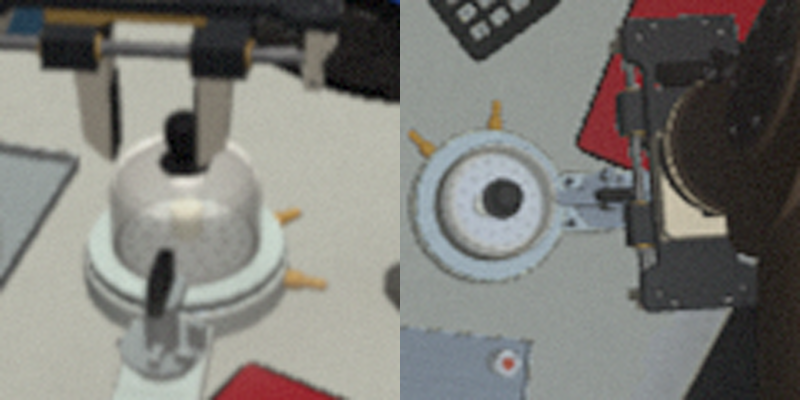

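The fingers straddle the wing (scene crop (160,285)) and hang above it in the top view. I'll descend and close gently.

>>> apply_moves(series=[{"dx": 0.06, "dy": -0.04, "dz": 0.8, "ax": 0, "ay": 0, "az": 0, "claw": 0.45}, {"dx": 0, "dy": 0, "dz": 0.8, "ax": 0, "ay": 0, "az": 0, "claw": 0.45}, {"dx": 0, "dy": 0, "dz": 0.8, "ax": 0, "ay": 0, "az": 0, "claw": 0.45}, {"dx": 0, "dy": 0, "dz": 0.75, "ax": 0, "ay": 0, "az": 0, "claw": 0.45}, {"dx": 0, "dy": 0, "dz": 0, "ax": 0, "ay": 0, "az": 0, "claw": 0.25}])

```text
t: 3.95
tool_pos: [0.5596, -0.3121, 0.0614]
orientation: [0.691, 0.723, -0.001, -0.002]
force: [-0.3, -0.2, -0.0]
finger_gap: 0.0356
finger_force: 0.0
```

>>> apply_moves(series=[{"dx": 0, "dy": 0, "dz": 0, "ax": 0, "ay": 0, "az": 0, "claw": 0.17}, {"dx": 0, "dy": 0, "dz": 0, "ax": 0, "ay": 0, "az": 0, "claw": 0.14}, {"dx": 0, "dy": 0, "dz": 0, "ax": 0, "ay": 0, "az": 0, "claw": 0.12}], newtons=10)

```text
t: 4.32
tool_pos: [0.5621, -0.3123, 0.0641]
orientation: [0.691, 0.723, 0.0, 0.001]
force: [0.6, -1.0, 0.2]
finger_gap: 0.0117
finger_force: 0.0
```

```bash
python3 -c "
from h import *
plan((.562,-.311,.061),1.62)"
```

```text
t 4.33 pos [ 0.5621 -0.3123  0.0641] psi 1.6168 tilt [ 0.001 -0.001 -1.   ] q [ 0.62  0.65 -0.3   1.67  0.24  0.86  0.27] F [ 0.6 -1.   0.2] gap 0.0117
units dxyz [ 0.044 -0.001  0.104] az -0.031
```

>>> apply_moves(series=[{"dx": 0, "dy": 0, "dz": 0.08, "ax": 0, "ay": 0, "az": 0, "claw": 0.12}, {"dx": 0, "dy": 0, "dz": 0, "ax": 0, "ay": 0, "az": 0, "claw": 0}, {"dx": 0, "dy": 0, "dz": 0, "ax": 0, "ay": 0, "az": 0, "claw": 0}], newtons=45)

```text
t: 4.7
tool_pos: [0.5621, -0.3124, 0.0614]
orientation: [0.691, 0.723, 0.0, 0.001]
force: [0.6, -0.7, 5.5]
finger_gap: 0.0096
finger_force: 44.7
```

```bash
python3 -c "
from h import *
plan((.562,-.311,.061),1.62)"
```

```text
t 4.7 pos [ 0.5621 -0.3124  0.0614] psi 1.6168 tilt [ 0.001 -0.001 -1.   ] q [ 0.62  0.65 -0.3   1.67  0.24  0.85  0.27] F [ 0.6 -0.7  5.5] gap 0.0096
units dxyz [ 0.046 -0.002  0.013] az -0.03
```

>>> apply_moves(series=[{"dx": 0, "dy": 0, "dz": -0.2, "ax": 0, "ay": 0, "az": 0, "claw": 0}, {"dx": 0, "dy": 0, "dz": -0.18, "ax": 0, "ay": 0, "az": 0, "claw": 0}, {"dx": 0, "dy": 0, "dz": 0, "ax": 0, "ay": 0, "az": 0, "claw": 0}])

```text
t: 5.08
tool_pos: [0.5618, -0.3118, 0.0719]
orientation: [0.691, 0.723, 0.0, -0.0]
force: [3.8, -0.9, -11.1]
finger_gap: 0.0099
finger_force: 44.8
```

>>> apply_moves(series=[{"dx": 0, "dy": 0, "dz": 0, "ax": 0, "ay": 0, "az": -0.6, "claw": 0}, {"dx": 0, "dy": 0, "dz": 0, "ax": 0, "ay": 0, "az": -0.7, "claw": 0}, {"dx": 0, "dy": 0, "dz": 0, "ax": 0, "ay": 0, "az": 0, "claw": 0}])

```text
t: 5.45
tool_pos: [0.5618, -0.3118, 0.0716]
orientation: [0.639, 0.769, 0.0, -0.0]
force: [4.2, -0.4, -9.7]
finger_gap: 0.0096
finger_force: 44.8
```

```bash
python3 -c "
from h import *
plan((.562,-.311,.061),1.62);print(get_obs()['torque'])"
```

```text
t 5.45 pos [ 0.5618 -0.3118  0.0716] psi 1.7543 tilt [ 0.     0.001 -1.   ] q [ 0.64  0.64 -0.34  1.66  0.26  0.88  0.39] F [ 4.2 -0.4 -9.7] gap 0.0096
units dxyz [0.025 0.013 0.353] az 1.283
[-0.35733938 -1.42651945 -0.00477228]
```

Lifted 10 mm with about 11 N pull, and it turns freely. I'll go on to swing ≈ 0.77, then lower onto the land.

>>> apply_moves(series=[{"dx": 0, "dy": 0, "dz": 0, "ax": 0, "ay": 0, "az": -0.9, "claw": 0}, {"dx": 0, "dy": 0, "dz": 0, "ax": 0, "ay": 0, "az": -0.9, "claw": 0}, {"dx": 0, "dy": 0, "dz": 0, "ax": 0, "ay": 0, "az": -0.9, "claw": 0}, {"dx": 0, "dy": 0, "dz": 0, "ax": 0, "ay": 0, "az": -0.9, "claw": 0}])

```text
t: 5.95
tool_pos: [0.5617, -0.3118, 0.0716]
orientation: [0.483, 0.876, 0.0, -0.0]
force: [5.1, -0.1, -9.8]
finger_gap: 0.0097
finger_force: 44.8
```

>>> apply_moves(series=[{"dx": 0, "dy": 0, "dz": 0, "ax": 0, "ay": 0, "az": -0.9, "claw": 0}, {"dx": 0, "dy": 0, "dz": 0, "ax": 0, "ay": 0, "az": -0.9, "claw": 0}, {"dx": 0, "dy": 0, "dz": 0, "ax": 0, "ay": 0, "az": -0.7, "claw": 0}, {"dx": 0, "dy": 0, "dz": 0, "ax": 0, "ay": 0, "az": 0, "claw": 0}])

```text
t: 6.45
tool_pos: [0.5617, -0.3119, 0.0716]
orientation: [0.366, 0.931, 0.0, -0.0]
force: [4.9, -0.5, -10.3]
finger_gap: 0.0096
finger_force: 44.8
```

>>> apply_moves(series=[{"dx": 0, "dy": 0, "dz": 0.08, "ax": 0, "ay": 0, "az": 0, "claw": 0}, {"dx": 0, "dy": 0, "dz": 0.03, "ax": 0, "ay": 0, "az": 0, "claw": 0}, {"dx": 0, "dy": 0, "dz": 0, "ax": 0, "ay": 0, "az": 0, "claw": 0}])

```text
t: 6.82
tool_pos: [0.5618, -0.3118, 0.0693]
orientation: [0.366, 0.931, -0.0, 0.0]
force: [2.4, 1.7, -0.9]
finger_gap: 0.0093
finger_force: 44.8
```

```bash
python3 -c "
from h import *
plan((.562,-.311,.061),1.62);print(get_obs()['torque'])"
```

```text
t 6.83 pos [ 0.5618 -0.3118  0.0693] psi 2.392 tilt [ 0. -0. -1.] q [ 0.75  0.68 -0.5   1.66  0.39  0.91  0.92] F [ 2.4  1.7 -0.9] gap 0.0093
units dxyz [0.015 0.024 0.278] az 7.372
[ 0.16298675 -0.89304237  0.00619479]
```

Lug is on the land (z 0.0693, pull gone). Now I'll feel for the notch in small steps.

>>> apply_moves(series=[{"dx": 0, "dy": 0, "dz": 0.03, "ax": 0, "ay": 0, "az": -0.5, "claw": 0}, {"dx": 0, "dy": 0, "dz": 0, "ax": 0, "ay": 0, "az": -0.5, "claw": 0}, {"dx": 0, "dy": 0, "dz": 0, "ax": 0, "ay": 0, "az": -0.4, "claw": 0}, {"dx": 0, "dy": 0, "dz": 0, "ax": 0, "ay": 0, "az": 0, "claw": 0}])

```text
t: 7.32
tool_pos: [0.5618, -0.312, 0.0691]
orientation: [0.297, 0.955, -0.0, 0.0]
force: [0.3, 2.7, 5.2]
finger_gap: 0.0097
finger_force: 44.8
```

>>> apply_moves(series=[{"dx": 0, "dy": 0, "dz": 0, "ax": 0, "ay": 0, "az": -0.5, "claw": 0}, {"dx": 0, "dy": 0, "dz": 0, "ax": 0, "ay": 0, "az": 0, "claw": 0}])

```text
t: 7.58
tool_pos: [0.5618, -0.3119, 0.069]
orientation: [0.272, 0.962, -0.0, 0.0]
force: [0.1, 2.2, 6.1]
finger_gap: 0.0095
finger_force: 44.8
```

>>> apply_moves(series=[{"dx": 0, "dy": 0, "dz": 0, "ax": 0, "ay": 0, "az": -0.5, "claw": 0}, {"dx": 0, "dy": 0, "dz": 0, "ax": 0, "ay": 0, "az": 0, "claw": 0}])

```text
t: 7.82
tool_pos: [0.5619, -0.3119, 0.0688]
orientation: [0.247, 0.969, -0.0, 0.0]
force: [-0.6, 2.6, 6.0]
finger_gap: 0.0094
finger_force: 44.8
```

```bash
python3 -c "
from h import *
plan((.562,-.311,.061),1.62);print(get_obs()['torque'])"
```

```text
t 7.83 pos [ 0.5619 -0.3119  0.0688] psi 2.6426 tilt [ 0.001 -0.    -1.   ] q [ 0.78  0.69 -0.56  1.65  0.44  0.92  1.13] F [-0.6  2.6  6. ] gap 0.0094
units dxyz [0.011 0.028 0.259] az 9.765
[ 0.31872575 -0.39415443  0.07549076]
```

>>> apply_moves(series=[{"dx": 0, "dy": 0, "dz": 0, "ax": 0, "ay": 0, "az": -0.5, "claw": 0}, {"dx": 0, "dy": 0, "dz": 0, "ax": 0, "ay": 0, "az": 0, "claw": 0}])

```text
t: 8.07
tool_pos: [0.5618, -0.3119, 0.0683]
orientation: [0.222, 0.975, 0.0, 0.0]
force: [0.6, 2.3, 3.0]
finger_gap: 0.0098
finger_force: 44.8
```

>>> apply_moves(series=[{"dx": 0, "dy": 0, "dz": 0, "ax": 0, "ay": 0, "az": -0.5, "claw": 0}, {"dx": 0, "dy": 0, "dz": 0, "ax": 0, "ay": 0, "az": 0, "claw": 0}])

```text
t: 8.32
tool_pos: [0.5617, -0.3119, 0.067]
orientation: [0.196, 0.981, 0.0, -0.0]
force: [5.9, 0.3, -8.3]
finger_gap: 0.0098
finger_force: 44.8
```

```bash
python3 -c "
from h import *
plan((.562,-.311,.061),1.62);print(get_obs()['torque'])"
```

```text
t 8.32 pos [ 0.5617 -0.3119  0.067 ] psi 2.7465 tilt [ 0.     0.001 -1.   ] q [ 0.8   0.7  -0.59  1.65  0.46  0.93  1.22] F [ 5.9  0.3 -8.3] gap 0.0098
units dxyz [0.002 0.032 0.2  ] az 10.757
[ 0.00659899 -1.61205382  0.08174005]
```

The lug dropped (z 0.067, spring pull back). I'll follow it down.

>>> apply_moves(series=[{"dx": 0, "dy": 0, "dz": 0.07, "ax": 0, "ay": 0, "az": -0.3, "claw": 0}, {"dx": 0, "dy": 0, "dz": 0.07, "ax": 0, "ay": 0, "az": 0, "claw": 0}, {"dx": 0, "dy": 0, "dz": 0, "ax": 0, "ay": 0, "az": 0, "claw": 0}])

```text
t: 8.7
tool_pos: [0.5617, -0.312, 0.0627]
orientation: [0.181, 0.984, 0.0, -0.0]
force: [5.0, 0.4, -9.0]
finger_gap: 0.0094
finger_force: 44.8
```

```bash
python3 -c "
from h import *
plan((.562,-.311,.061),1.62);print(get_obs()['torque'])"
```

```text
t 8.7 pos [ 0.5617 -0.312   0.0627] psi 2.7783 tilt [-0.     0.001 -1.   ] q [ 0.8   0.71 -0.59  1.66  0.47  0.93  1.24] F [ 5.   0.4 -9. ] gap 0.0094
units dxyz [0.002 0.034 0.058] az 11.061
[ 0.01644162 -1.67468774  0.0111858 ]
```

>>> apply_moves(series=[{"dx": 0, "dy": 0, "dz": 0.06, "ax": 0, "ay": 0, "az": 0, "claw": 0}, {"dx": 0, "dy": 0, "dz": 0, "ax": 0, "ay": 0, "az": 0, "claw": 0.26}, {"dx": 0, "dy": 0, "dz": 0, "ax": 0, "ay": 0, "az": 0, "claw": 0.26}, {"dx": 0, "dy": 0, "dz": 0, "ax": 0, "ay": 0, "az": 0, "claw": 0.26}])

```text
t: 9.2
tool_pos: [0.5613, -0.3123, 0.0622]
orientation: [0.18, 0.984, -0.0, -0.0]
force: [1.0, -0.4, -0.4]
finger_gap: 0.0235
finger_force: 0.0
```

>>> apply_moves(series=[{"dx": 0, "dy": 0, "dz": -0.6, "ax": 0, "ay": 0, "az": 0, "claw": 0.26}, {"dx": 0, "dy": 0, "dz": -0.8, "ax": 0, "ay": 0, "az": 0, "claw": 0.26}, {"dx": 0, "dy": 0, "dz": -0.8, "ax": 0, "ay": 0, "az": 0, "claw": 0.26}, {"dx": 0, "dy": 0, "dz": -0.8, "ax": 0, "ay": 0, "az": 0, "claw": 0.5}, {"dx": 0, "dy": 0, "dz": 0, "ax": 0, "ay": 0, "az": 0, "claw": 0.5}])

```text
t: 9.82
tool_pos: [0.5632, -0.3123, 0.1554]
orientation: [0.18, 0.984, -0.001, 0.002]
force: [0.6, -0.1, 0.2]
finger_gap: 0.0396
finger_force: 0.0
```

```bash
python3 -c "
from h import *
plan((.557,-.214,.15),2.78)
a=snap('scene','s2');b=snap('top','t2')
o=np.hstack([cv2.resize(x,(400,400),interpolation=cv2.INTER_CUBIC) for x in (a['frame'][190:310,180:300],b['frame'][130:250,300:420])])
cv2.imwrite('pics/c3.png',o[:,:,::-1])"
```

```text
t 9.82 pos [ 0.5632 -0.3123  0.1554] psi 2.7792 tilt [ 0.004 -0.002 -1.   ] q [ 0.83  0.61 -0.64  1.57  0.4   1.09  1.3 ] F [ 0.6 -0.1  0.2] gap 0.0396
units dxyz [1.355 2.992 0.171] az -0.008
```

View pics/c3.png

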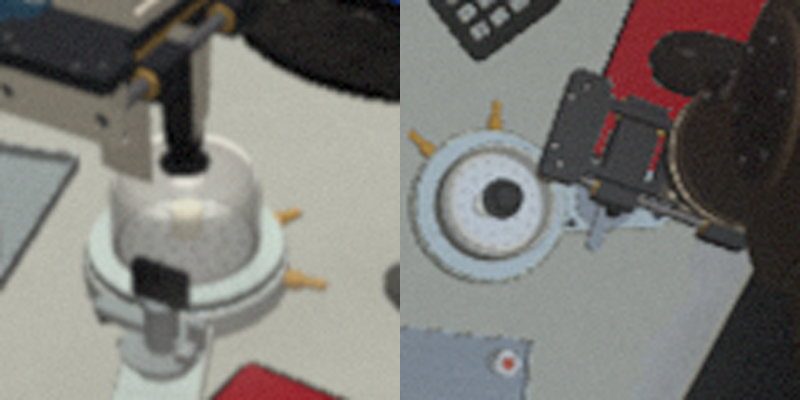

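The bar has swung off the flange (top crop (590,240)) and the lid is free. Next I go over the knob.

>>> apply_moves(series=[{"dx": 0.34, "dy": 0.75, "dz": 0, "ax": 0, "ay": 0, "az": 0, "claw": 0.5}, {"dx": 0.34, "dy": 0.75, "dz": 0, "ax": 0, "ay": 0, "az": 0, "claw": 0.5}, {"dx": 0.34, "dy": 0.75, "dz": 0, "ax": 0, "ay": 0, "az": 0, "claw": 0.5}, {"dx": 0.34, "dy": 0.74, "dz": 0, "ax": 0, "ay": 0, "az": 0, "claw": 0.5}, {"dx": 0, "dy": 0, "dz": 0, "ax": 0, "ay": 0, "az": 0, "claw": 0.5}])

```text
t: 10.55
tool_pos: [0.5549, -0.2113, 0.1516]
orientation: [0.178, 0.984, 0.0, -0.001]
force: [0.5, -0.3, -1.0]
finger_gap: 0.046
finger_force: 0.0
```

>>> apply_moves(series=[{"dx": 0, "dy": 0, "dz": 0, "ax": 0, "ay": 0, "az": 0, "claw": 0.5}])

```text
t: 10.68
tool_pos: [0.555, -0.2146, 0.1515]
orientation: [0.18, 0.984, -0.0, -0.0]
force: [-0.4, -0.1, -0.9]
finger_gap: 0.046
finger_force: 0.0
```

```bash
python3 -c "
from h import *
plan((.557,-.2145,.09),2.78)
a=snap('scene','s3');b=snap('top','t3')
o=np.hstack([cv2.resize(x,(400,400),interpolation=cv2.INTER_CUBIC) for x in (a['frame'][190:310,180:300],b['frame'][130:250,280:400])])
cv2.imwrite('pics/c4.png',o[:,:,::-1])"
```

```text
t 10.68 pos [ 0.555  -0.2146  0.1515] psi 2.7787 tilt [-0.001 -0.    -1.   ] q [ 0.73  0.55 -0.66  1.7   0.38  1.03  1.15] F [-0.4 -0.1 -0.9] gap 0.046
units dxyz [-0.064  0.03   2.051] az -0.013
```

View pics/c4.png

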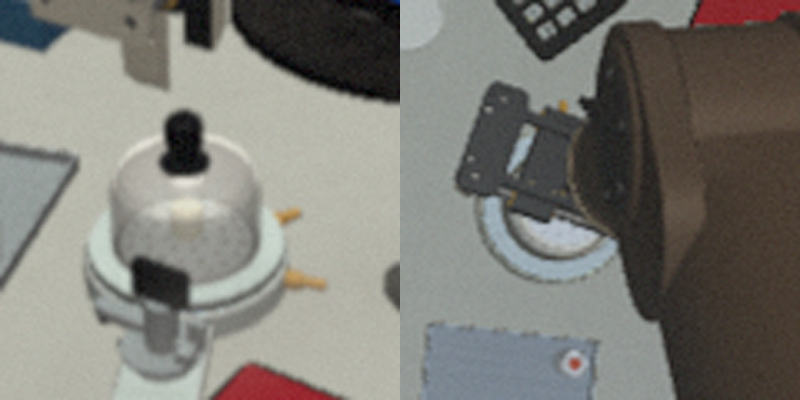

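The fingers are centred above the knob (scene crop (184,130)), and the parked wing at (162,282) is clear of the lid. I'll descend.

>>> apply_moves(series=[{"dx": -0.06, "dy": 0.03, "dz": 0.8, "ax": 0, "ay": 0, "az": 0, "claw": 0.5}, {"dx": 0, "dy": 0, "dz": 0.7, "ax": 0, "ay": 0, "az": 0, "claw": 0.5}, {"dx": 0, "dy": 0, "dz": 0.5, "ax": 0, "ay": 0, "az": 0, "claw": 0.5}, {"dx": 0, "dy": 0, "dz": 0, "ax": 0, "ay": 0, "az": 0, "claw": 0.5}, {"dx": 0, "dy": 0, "dz": 0, "ax": 0, "ay": 0, "az": 0, "claw": 0.36}], newtons=5)

```text
t: 11.4
tool_pos: [0.5578, -0.2137, 0.0927]
orientation: [0.18, 0.984, -0.0, 0.0]
force: [0.8, -0.4, 0.3]
finger_gap: 0.04
finger_force: 0.0
```

>>> apply_moves(series=[{"dx": 0, "dy": 0, "dz": 0, "ax": 0, "ay": 0, "az": 0, "claw": 0.3}, {"dx": 0, "dy": 0, "dz": 0, "ax": 0, "ay": 0, "az": 0, "claw": 0.28}, {"dx": 0, "dy": 0, "dz": 0, "ax": 0, "ay": 0, "az": 0, "claw": 0.27}])

```text
t: 11.78
tool_pos: [0.5574, -0.2147, 0.0925]
orientation: [0.181, 0.984, -0.001, 0.0]
force: [-0.7, -4.5, 3.3]
finger_gap: 0.0249
finger_force: 2.0
```

```bash
python3 -c "
from h import *
plan((.557,-.2145,.09),2.78); print(get_obs()['finger_force'])"
```

```text
t 11.78 pos [ 0.5574 -0.2147  0.0925] psi 2.7782 tilt [ 0.    -0.002 -1.   ] q [ 0.7   0.61 -0.63  1.75  0.44  0.92  1.1 ] F [-0.7 -4.5  3.3] gap 0.0249
units dxyz [0.013 0.002 0.084] az -0.017
1.9735741001204588
```

>>> apply_moves(series=[{"dx": 0, "dy": -0.025, "dz": 0.07, "ax": 0, "ay": 0, "az": 0, "claw": 0.29}, {"dx": 0, "dy": 0, "dz": 0, "ax": 0, "ay": 0, "az": 0, "claw": 0.2}, {"dx": 0, "dy": 0, "dz": 0, "ax": 0, "ay": 0, "az": 0, "claw": 0.2}], newtons=30)

```text
t: 12.15
tool_pos: [0.5568, -0.2143, 0.0897]
orientation: [0.18, 0.984, -0.0, -0.0]
force: [-0.6, -3.1, 0.2]
finger_gap: 0.0226
finger_force: 30.0
```

```bash
python3 -c "
from h import *
plan((.557,-.2145,.09),2.78); print(get_obs()['finger_force'])"
```

```text
t 12.15 pos [ 0.5568 -0.2143  0.0897] psi 2.7793 tilt [-0. -0. -1.] q [ 0.7   0.62 -0.62  1.75  0.44  0.91  1.1 ] F [-0.6 -3.1  0.2] gap 0.0226
units dxyz [-0.007 -0.004 -0.01 ] az -0.007
30.000050594389904
```

>>> apply_moves(series=[{"dx": 0, "dy": 0, "dz": -0.1, "ax": 0, "ay": 0, "az": 0, "claw": 0.2}, {"dx": 0, "dy": 0, "dz": -0.2, "ax": 0, "ay": 0, "az": 0, "claw": 0.2}, {"dx": 0, "dy": 0, "dz": 0, "ax": 0, "ay": 0, "az": 0, "claw": 0.2}])

```text
t: 12.52
tool_pos: [0.5575, -0.2137, 0.0995]
orientation: [0.18, 0.984, 0.0, 0.0]
force: [-0.1, -0.3, -2.3]
finger_gap: 0.0227
finger_force: 30.0
```

```bash
python3 -c "
from h import *
plan((.505,.02,.165),2.78); print(get_obs()['finger_force'])"
```

```text
t 12.53 pos [ 0.5575 -0.2137  0.0995] psi 2.7797 tilt [ 0.001  0.    -1.   ] q [ 0.71  0.61 -0.63  1.75  0.43  0.93  1.11] F [-0.1 -0.3 -2.3] gap 0.0227
units dxyz [ 4.393  6.668 -2.183] az -0.002
29.999523349979427
```

Lid is up, about 2.3 N. I'll raise it to clear the vial and check the clearance to the monitor before traversing.

>>> apply_moves(series=[{"dx": 0, "dy": 0, "dz": -0.4, "ax": 0, "ay": 0, "az": 0, "claw": 0.2}, {"dx": 0, "dy": 0, "dz": -0.6, "ax": 0, "ay": 0, "az": 0, "claw": 0.2}, {"dx": 0, "dy": 0, "dz": -0.6, "ax": 0, "ay": 0, "az": 0, "claw": 0.2}, {"dx": 0, "dy": 0, "dz": -0.6, "ax": 0, "ay": 0, "az": 0, "claw": 0.2}, {"dx": 0, "dy": 0, "dz": 0, "ax": 0, "ay": 0, "az": 0, "claw": 0.2}])

```text
t: 13.15
tool_pos: [0.5582, -0.2143, 0.167]
orientation: [0.18, 0.984, -0.0, 0.002]
force: [-0.4, -0.3, -3.4]
finger_gap: 0.0225
finger_force: 30.0
```

```bash
python3 -c "
from h import *
plan((.505,.02,.165),2.78)
b=load('t0')
for X in [(.505,.02,0),(.505,.02,.16),(.54,.11,.16),(.54,.11,.3),(.57,.1,.2),(.505,.02,.4)]: print(X,proj(b,X)*1.5625)
for uv in [(408,138),(250,365),(330,250)]: print(uv,[ray(b,np.array(uv)/1.5625,z).round(3) for z in (0,.1,.2)])"
```

```text
t 13.15 pos [ 0.5582 -0.2143  0.167 ] psi 2.7791 tilt [ 0.003 -0.001 -1.   ] q [ 0.73  0.53 -0.67  1.68  0.37  1.06  1.16] F [-0.4 -0.3 -3.4] gap 0.0225
units dxyz [4.428 6.675 0.053] az -0.009
(0.505, 0.02, 0) [374.19370747 331.59874608]
(0.505, 0.02, 0.16) [368.45733604 328.70523102]
(0.54, 0.11, 0.16) [309.26218169 306.30687801]
(0.54, 0.11, 0.3) [292.58433334 299.13912071]
(0.57, 0.1, 0.2) [311.8698186  283.98144831]
(0.505, 0.02, 0.4) [355.18225956 322.00907577]
(408, 138) [array([ 0.854, -0.043,  0.   ]), array([ 0.821, -0.043,  0.1  ]), array([ 0.787, -0.043,  0.2  ])]
(250, 365) [array([0.448, 0.239, 0.   ]), array([0.451, 0.214, 0.1  ]), array([0.453, 0.19 , 0.2  ])]
(330, 250) [array([0.651, 0.098, 0.   ]), array([0.636, 0.086, 0.1  ]), array([0.62 , 0.073, 0.2  ])]
```

Seen from above, the gripper body would come close to the monitor at this yaw. I'll turn it clockwise before traversing, which also suits the tray.

>>> apply_moves(series=[{"dx": 0, "dy": 0, "dz": -0.2, "ax": 0, "ay": 0, "az": 0.5, "claw": 0.2}, {"dx": 0, "dy": 0, "dz": 0, "ax": 0, "ay": 0, "az": 1, "claw": 0.2}, {"dx": 0, "dy": 0, "dz": 0, "ax": 0, "ay": 0, "az": 1, "claw": 0.2}, {"dx": 0, "dy": 0, "dz": 0, "ax": 0, "ay": 0, "az": 1, "claw": 0.2}, {"dx": 0, "dy": 0, "dz": 0, "ax": 0, "ay": 0, "az": 1, "claw": 0.2}])

```text
t: 13.78
tool_pos: [0.5566, -0.2141, 0.1703]
orientation: [0.406, 0.914, -0.0, -0.001]
force: [0.9, -0.2, -3.2]
finger_gap: 0.0227
finger_force: 30.0
```

>>> apply_moves(series=[{"dx": 0, "dy": 0, "dz": 0, "ax": 0, "ay": 0, "az": 1, "claw": 0.2}, {"dx": 0, "dy": 0, "dz": 0, "ax": 0, "ay": 0, "az": 1, "claw": 0.2}, {"dx": 0, "dy": 0, "dz": 0, "ax": 0, "ay": 0, "az": 1, "claw": 0.2}, {"dx": 0, "dy": 0, "dz": 0, "ax": 0, "ay": 0, "az": 1, "claw": 0.2}, {"dx": 0, "dy": 0, "dz": 0, "ax": 0, "ay": 0, "az": 1, "claw": 0.2}])

```text
t: 14.4
tool_pos: [0.5566, -0.214, 0.1703]
orientation: [0.629, 0.777, -0.0, -0.001]
force: [-0.5, -0.7, -3.7]
finger_gap: 0.023
finger_force: 30.0
```

>>> apply_moves(series=[{"dx": 0, "dy": 0, "dz": 0, "ax": 0, "ay": 0, "az": 1, "claw": 0.2}, {"dx": 0, "dy": 0, "dz": 0, "ax": 0, "ay": 0, "az": 1, "claw": 0.2}, {"dx": 0, "dy": 0, "dz": 0, "ax": 0, "ay": 0, "az": 1, "claw": 0.2}, {"dx": 0, "dy": 0, "dz": 0, "ax": 0, "ay": 0, "az": 1, "claw": 0.2}, {"dx": 0, "dy": 0, "dz": 0, "ax": 0, "ay": 0, "az": 0.5, "claw": 0.2}])

```text
t: 15.02
tool_pos: [0.5567, -0.214, 0.1703]
orientation: [0.793, 0.609, -0.0, -0.0]
force: [-0.0, 0.3, -3.1]
finger_gap: 0.0226
finger_force: 30.0
```

```bash
python3 -c "
from h import *
plan((.505,.02,.165),1.31)"
```

```text
t 15.03 pos [ 0.5567 -0.214   0.1703] psi 1.3108 tilt [-0.001  0.    -1.   ] q [ 0.5   0.46 -0.32  1.69  0.17  1.01 -0.13] F [-0.   0.3 -3.1] gap 0.0226
units dxyz [ 7.095 -3.669  0.179] az 0.008
```

>>> apply_moves(series=[{"dx": 0.3, "dy": -0.155, "dz": 0, "ax": 0, "ay": 0, "az": 0, "claw": 0.2}, {"dx": 0.6, "dy": -0.31, "dz": 0, "ax": 0, "ay": 0, "az": 0, "claw": 0.2}, {"dx": 0.6, "dy": -0.31, "dz": 0, "ax": 0, "ay": 0, "az": 0, "claw": 0.2}, {"dx": 0.6, "dy": -0.31, "dz": 0, "ax": 0, "ay": 0, "az": 0, "claw": 0.2}, {"dx": 0.6, "dy": -0.31, "dz": 0, "ax": 0, "ay": 0, "az": 0, "claw": 0.2}])

```text
t: 15.65
tool_pos: [0.5368, -0.1234, 0.1711]
orientation: [0.792, 0.611, 0.0, 0.0]
force: [0.3, 0.7, -3.2]
finger_gap: 0.0227
finger_force: 30.0
```

>>> apply_moves(series=[{"dx": 0.6, "dy": -0.31, "dz": 0, "ax": 0, "ay": 0, "az": 0, "claw": 0.2}, {"dx": 0.6, "dy": -0.31, "dz": 0, "ax": 0, "ay": 0, "az": 0, "claw": 0.2}, {"dx": 0.6, "dy": -0.31, "dz": 0, "ax": 0, "ay": 0, "az": 0, "claw": 0.2}, {"dx": 0.6, "dy": -0.31, "dz": 0, "ax": 0, "ay": 0, "az": 0, "claw": 0.2}, {"dx": 0.6, "dy": -0.31, "dz": 0, "ax": 0, "ay": 0, "az": 0, "claw": 0.2}])

```text
t: 16.27
tool_pos: [0.5149, -0.025, 0.171]
orientation: [0.792, 0.61, 0.0, 0.0]
force: [-0.5, 0.4, -3.3]
finger_gap: 0.0224
finger_force: 30.0
```

>>> apply_moves(series=[{"dx": 0.6, "dy": -0.31, "dz": 0, "ax": 0, "ay": 0, "az": 0, "claw": 0.2}, {"dx": 0.6, "dy": -0.31, "dz": 0, "ax": 0, "ay": 0, "az": 0, "claw": 0.2}, {"dx": 0.19, "dy": -0.1, "dz": 0, "ax": 0, "ay": 0, "az": 0, "claw": 0.2}, {"dx": 0, "dy": 0, "dz": 0, "ax": 0, "ay": 0, "az": 0, "claw": 0.2}])

```text
t: 16.77
tool_pos: [0.5049, 0.0197, 0.171]
orientation: [0.792, 0.611, -0.0, 0.0]
force: [-0.6, -0.8, -3.3]
finger_gap: 0.023
finger_force: 30.0
```

```bash
python3 -c "
from h import *
plan((.505,.02,.0677),1.31)
a=snap('scene','s4');b=snap('top','t4')
o=np.hstack([cv2.resize(x,(400,400),interpolation=cv2.INTER_CUBIC) for x in (a['frame'][150:310,140:300],b['frame'][150:290,240:380])])
cv2.imwrite('pics/c5.png',o[:,:,::-1])"
```

```text
t 16.77 pos [0.5049 0.0197 0.171 ] psi 1.3138 tilt [ 0. -0. -1.] q [ 0.17  0.33 -0.41  1.91  0.16  0.93 -0.56] F [-0.6 -0.8 -3.3] gap 0.023
units dxyz [ 0.011 -0.     3.442] az 0.037
```

View pics/c5.png

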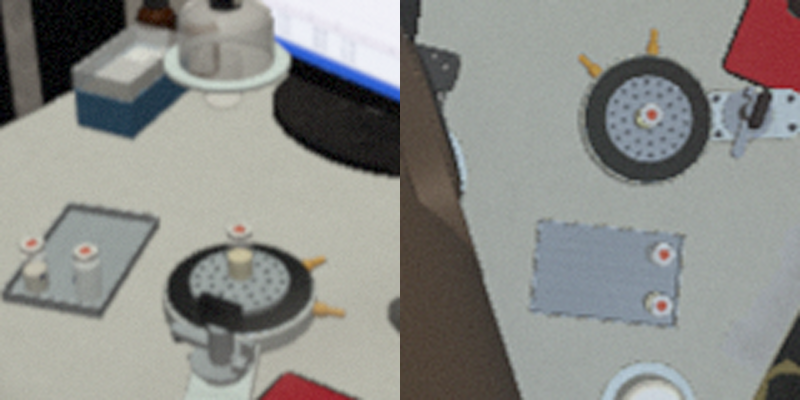

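The lid hangs level in the scene crop. In the top crop the vial stands at (652,115), the tray vials at (664,253) and (661,305), and the bar is parked. I'll lower the lid gently.

>>> apply_moves(series=[{"dx": 0, "dy": 0, "dz": 0.7, "ax": 0, "ay": 0, "az": 0, "claw": 0.2}, {"dx": 0, "dy": 0, "dz": 0.8, "ax": 0, "ay": 0, "az": 0, "claw": 0.2}, {"dx": 0, "dy": 0, "dz": 0.8, "ax": 0, "ay": 0, "az": 0, "claw": 0.2}, {"dx": 0, "dy": 0, "dz": 0.6, "ax": 0, "ay": 0, "az": 0, "claw": 0.2}, {"dx": 0, "dy": 0, "dz": 0.25, "ax": 0, "ay": 0, "az": 0, "claw": 0.2}])

```text
t: 17.5
tool_pos: [0.5046, 0.0185, 0.0755]
orientation: [0.793, 0.61, -0.001, -0.0]
force: [-0.3, -0.2, -2.6]
finger_gap: 0.0227
finger_force: 30.0
```

>>> apply_moves(series=[{"dx": 0, "dy": 0, "dz": 0.07, "ax": 0, "ay": 0, "az": 0, "claw": 0.2}, {"dx": 0, "dy": 0, "dz": 0.07, "ax": 0, "ay": 0, "az": 0, "claw": 0.2}, {"dx": 0, "dy": 0, "dz": 0.06, "ax": 0, "ay": 0, "az": 0, "claw": 0.2}, {"dx": 0, "dy": 0, "dz": 0, "ax": 0, "ay": 0, "az": 0, "claw": 0.2}])

```text
t: 18.0
tool_pos: [0.505, 0.0195, 0.0706]
orientation: [0.792, 0.61, 0.0, 0.0]
force: [1.0, -0.4, -3.4]
finger_gap: 0.0227
finger_force: 30.0
```

```bash
python3 -c "
from h import *
plan((.505,.02,.0677),1.31)
b=load('t4')
for n,uv,z in [('vial',(328.2,190.25),.075),('va',(240+264*.35,150+253*.35),.049),('vb',(240+261*.35,150+305*.35),.049)]+[('tr',(240+u*.35,150+v*.35),.012) for u,v in [(140,219),(284,234),(275,326),(130,310)]]+[('plate',(240+249*.35,150+118*.35),.028)]: print(n,ray(b,uv,z).round(4))
"
```

```text
t 18.0 pos [0.505  0.0195 0.0706] psi 1.3131 tilt [ 0. -0. -1.] q [ 0.13  0.47 -0.36  2.01  0.25  0.7  -0.65] F [ 1.  -0.4 -3.4] gap 0.0227
units dxyz [ 0.016 -0.005  0.098] az 0.03
vial [ 0.5576 -0.2144  0.075 ]
va [ 0.4319 -0.2271  0.049 ]
vb [ 0.3844 -0.2233  0.049 ]
tr [ 0.464  -0.1156  0.012 ]
tr [ 0.4484 -0.2529  0.012 ]
tr [ 0.3614 -0.2423  0.012 ]
tr [ 0.3779 -0.1048  0.012 ]
plate [ 0.5585 -0.2192  0.028 ]
```

>>> apply_moves(series=[{"dx": 0, "dy": 0, "dz": 0.04, "ax": 0, "ay": 0, "az": 0, "claw": 0.2}, {"dx": 0, "dy": 0, "dz": 0.03, "ax": 0, "ay": 0, "az": 0, "claw": 0.2}, {"dx": 0, "dy": 0, "dz": 0, "ax": 0, "ay": 0, "az": 0, "claw": 0.2}])

```text
t: 18.38
tool_pos: [0.5048, 0.0195, 0.0683]
orientation: [0.792, 0.61, -0.0, -0.0]
force: [-1.0, -0.2, -3.9]
finger_gap: 0.0228
finger_force: 30.0
```

>>> apply_moves(series=[{"dx": 0, "dy": 0, "dz": 0.03, "ax": 0, "ay": 0, "az": 0, "claw": 0.2}, {"dx": 0, "dy": 0, "dz": 0, "ax": 0, "ay": 0, "az": 0, "claw": 0.2}])

```text
t: 18.62
tool_pos: [0.5051, 0.0195, 0.0676]
orientation: [0.792, 0.61, 0.0, 0.0]
force: [-1.4, -1.0, 0.1]
finger_gap: 0.0227
finger_force: 30.0
```

The bench carries the lid. I'll release, rise, turn and go to the vial.

>>> apply_moves(series=[{"dx": 0, "dy": 0, "dz": 0, "ax": 0, "ay": 0, "az": 0, "claw": 0.5}, {"dx": 0, "dy": 0, "dz": 0, "ax": 0, "ay": 0, "az": 0, "claw": 0.5}, {"dx": 0, "dy": 0, "dz": 0, "ax": 0, "ay": 0, "az": 0, "claw": 0.5}, {"dx": 0, "dy": 0, "dz": -0.4, "ax": 0, "ay": 0, "az": 0, "claw": 0.5}, {"dx": 0, "dy": 0, "dz": -0.9, "ax": 0, "ay": 0, "az": 0, "claw": 0.5}])

```text
t: 19.25
tool_pos: [0.5042, 0.0195, 0.1067]
orientation: [0.792, 0.611, -0.001, -0.001]
force: [-0.2, 0.4, 0.7]
finger_gap: 0.0457
finger_force: 0.0
```

>>> apply_moves(series=[{"dx": 0, "dy": 0, "dz": -0.9, "ax": 0, "ay": 0, "az": 0, "claw": 0.5}, {"dx": 0, "dy": 0, "dz": -0.9, "ax": 0, "ay": 0, "az": -0.69, "claw": 0.5}, {"dx": 0, "dy": 0, "dz": 0, "ax": 0, "ay": 0, "az": -0.69, "claw": 0.5}, {"dx": -0.8, "dy": 0.28, "dz": 0, "ax": 0, "ay": 0, "az": 0, "claw": 0.5}, {"dx": -0.8, "dy": 0.28, "dz": 0, "ax": 0, "ay": 0, "az": 0, "claw": 0.5}])

```text
t: 19.88
tool_pos: [0.5165, -0.0304, 0.1615]
orientation: [0.746, 0.666, 0.0, 0.0]
force: [0.6, 0.3, -0.3]
finger_gap: 0.0459
finger_force: 0.0
```

>>> apply_moves(series=[{"dx": -0.8, "dy": 0.28, "dz": 0, "ax": 0, "ay": 0, "az": 0, "claw": 0.5}, {"dx": -0.8, "dy": 0.28, "dz": 0, "ax": 0, "ay": 0, "az": 0, "claw": 0.5}, {"dx": -0.8, "dy": 0.28, "dz": 0, "ax": 0, "ay": 0, "az": 0, "claw": 0.5}, {"dx": -0.8, "dy": 0.28, "dz": 0, "ax": 0, "ay": 0, "az": 0, "claw": 0.5}, {"dx": -0.8, "dy": 0.28, "dz": 0, "ax": 0, "ay": 0, "az": 0, "claw": 0.5}])

```text
t: 20.5
tool_pos: [0.5446, -0.1548, 0.1614]
orientation: [0.746, 0.666, 0.0, 0.0]
force: [-0.4, -0.1, -0.3]
finger_gap: 0.046
finger_force: 0.0
```

>>> apply_moves(series=[{"dx": -0.8, "dy": 0.28, "dz": 0, "ax": 0, "ay": 0, "az": 0, "claw": 0.5}, {"dx": -0.8, "dy": 0.28, "dz": 0, "ax": 0, "ay": 0, "az": 0, "claw": 0.5}, {"dx": -0.35, "dy": 0.12, "dz": 0, "ax": 0, "ay": 0, "az": 0, "claw": 0.5}, {"dx": 0, "dy": 0, "dz": 0, "ax": 0, "ay": 0, "az": 0, "claw": 0.5}, {"dx": 0, "dy": 0, "dz": 0, "ax": 0, "ay": 0, "az": 0, "claw": 0.5}])

```text
t: 21.12
tool_pos: [0.558, -0.2131, 0.1606]
orientation: [0.745, 0.667, 0.0, -0.0]
force: [-0.4, 0.1, -0.1]
finger_gap: 0.0456
finger_force: 0.0
```

```bash
python3 -c "
from h import *
plan((.5576,-.2144,.042),1.457)
a=snap('scene','s5');b=snap('top','t5')
o=np.hstack([cv2.resize(x,(400,400),interpolation=cv2.INTER_CUBIC) for x in (a['frame'][150:310,140:300],b['frame'][150:290,200:340])])
cv2.imwrite('pics/c6.png',o[:,:,::-1])"
```

```text
t 21.12 pos [ 0.558  -0.2131  0.1606] psi 1.459 tilt [ 0.     0.001 -1.   ] q [ 0.53  0.48 -0.36  1.7   0.19  1.   -0.01] F [-0.4  0.1 -0.1] gap 0.0456
units dxyz [-0.049 -0.01   3.955] az 0.019
```

View pics/c6.png

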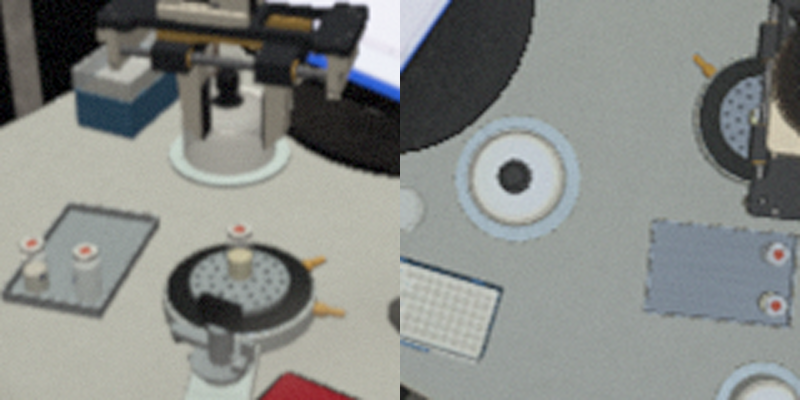

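The lid stands flat, knob up, at top crop (517,177). The vial still stands with its cap at scene crop (240,231). I'll triangulate the cap, then descend.

```bash
python3 -c "
from h import *
print(tri((load('s4'),load('t4')),[(236,242.4),(328.2,190.25)]))"
```

```text
[ 0.5593027  -0.214154    0.07443812]
```

>>> apply_moves(series=[{"dx": -0.05, "dy": 0, "dz": 0.8, "ax": 0, "ay": 0, "az": 0, "claw": 0.6}, {"dx": 0, "dy": 0, "dz": 0.8, "ax": 0, "ay": 0, "az": 0, "claw": 0.6}, {"dx": 0, "dy": 0, "dz": 0, "ax": 0, "ay": 0, "az": 0, "claw": 0.6}])

```text
t: 21.6
tool_pos: [0.5566, -0.2149, 0.111]
orientation: [0.746, 0.666, -0.001, -0.002]
force: [-0.9, -0.4, -0.1]
finger_gap: 0.0552
finger_force: 0.0
```

>>> apply_moves(series=[{"dx": 0, "dy": 0.03, "dz": 0.8, "ax": 0, "ay": 0, "az": 0, "claw": 0.6}, {"dx": 0, "dy": 0, "dz": 0.8, "ax": 0, "ay": 0, "az": 0, "claw": 0.6}, {"dx": 0, "dy": 0, "dz": 0.68, "ax": 0, "ay": 0, "az": 0, "claw": 0.6}, {"dx": 0, "dy": 0, "dz": 0, "ax": 0, "ay": 0, "az": 0, "claw": 0.4}, {"dx": 0, "dy": 0, "dz": 0, "ax": 0, "ay": 0, "az": 0, "claw": 0.35}], newtons=8)

```text
t: 22.22
tool_pos: [0.5597, -0.216, 0.0454]
orientation: [0.746, 0.666, 0.0, 0.001]
force: [-0.7, 0.2, 0.1]
finger_gap: 0.0396
finger_force: 0.0
```

>>> apply_moves(series=[{"dx": 0, "dy": 0, "dz": 0, "ax": 0, "ay": 0, "az": 0, "claw": 0.28}, {"dx": 0, "dy": 0, "dz": 0, "ax": 0, "ay": 0, "az": 0, "claw": 0.24}, {"dx": 0, "dy": 0, "dz": 0, "ax": 0, "ay": 0, "az": 0, "claw": 0.18}, {"dx": 0, "dy": 0, "dz": 0, "ax": 0, "ay": 0, "az": 0, "claw": 0.18}])

```text
t: 22.72
tool_pos: [0.5591, -0.2162, 0.0447]
orientation: [0.746, 0.666, 0.0, 0.0]
force: [-0.7, -0.1, 7.0]
finger_gap: 0.0222
finger_force: 8.0
```

```bash
python3 -c "
from h import *
plan((.5576,-.2144,.042),1.457)"
```

```text
t 22.73 pos [ 0.5591 -0.2162  0.0447] psi 1.4576 tilt [ 0.001 -0.    -1.   ] q [ 0.5   0.62 -0.32  1.8   0.26  0.76 -0.07] F [-0.7 -0.1  7. ] gap 0.0222
units dxyz [ 0.053 -0.057  0.088] az 0.006
```

>>> apply_moves(series=[{"dx": 0, "dy": 0, "dz": -0.2, "ax": 0, "ay": 0, "az": 0, "claw": 0.18}, {"dx": 0, "dy": 0, "dz": -0.5, "ax": 0, "ay": 0, "az": 0, "claw": 0.18}, {"dx": 0, "dy": 0, "dz": -0.6, "ax": 0, "ay": 0, "az": 0, "claw": 0.18}, {"dx": 0, "dy": 0, "dz": -0.4, "ax": 0, "ay": 0, "az": 0, "claw": 0.18}, {"dx": 0, "dy": 0, "dz": 0, "ax": 0, "ay": 0, "az": 0, "claw": 0.18}], newtons=12)

```text
t: 23.35
tool_pos: [0.5596, -0.2163, 0.0965]
orientation: [0.746, 0.666, 0.001, 0.001]
force: [0.1, 0.3, -0.9]
finger_gap: 0.0221
finger_force: 12.0
```

```bash
python3 -c "
from h import *
plan((.417,-.144,.0187),1.457)"
```

```text
t 23.35 pos [ 0.5596 -0.2163  0.0965] psi 1.4575 tilt [ 0.002 -0.001 -1.   ] q [ 0.51  0.55 -0.34  1.76  0.23  0.86 -0.04] F [ 0.1  0.3 -0.9] gap 0.0221
units dxyz [ 1.86  -5.002  2.581] az 0.005
```

>>> apply_moves(series=[{"dx": 0.13, "dy": -0.35, "dz": 0, "ax": 0, "ay": 0, "az": 0, "claw": 0.18}, {"dx": 0.26, "dy": -0.7, "dz": 0, "ax": 0, "ay": 0, "az": 0, "claw": 0.18}, {"dx": 0.26, "dy": -0.7, "dz": 0, "ax": 0, "ay": 0, "az": 0, "claw": 0.18}, {"dx": 0.26, "dy": -0.7, "dz": 0, "ax": 0, "ay": 0, "az": 0, "claw": 0.18}, {"dx": 0.26, "dy": -0.7, "dz": 0, "ax": 0, "ay": 0, "az": 0, "claw": 0.18}])

```text
t: 23.98
tool_pos: [0.4669, -0.1698, 0.0943]
orientation: [0.746, 0.666, -0.0, -0.001]
force: [0.0, 0.5, 0.4]
finger_gap: 0.0222
finger_force: 12.0
```

>>> apply_moves(series=[{"dx": 0.26, "dy": -0.7, "dz": 0, "ax": 0, "ay": 0, "az": 0, "claw": 0.18}, {"dx": 0.26, "dy": -0.7, "dz": 0, "ax": 0, "ay": 0, "az": 0, "claw": 0.18}, {"dx": 0.17, "dy": -0.45, "dz": 0, "ax": 0, "ay": 0, "az": 0, "claw": 0.18}, {"dx": 0, "dy": 0, "dz": 0, "ax": 0, "ay": 0, "az": 0, "claw": 0.18}, {"dx": 0, "dy": 0, "dz": 0, "ax": 0, "ay": 0, "az": 0, "claw": 0.18}])

```text
t: 24.6
tool_pos: [0.4168, -0.144, 0.0951]
orientation: [0.746, 0.666, 0.0, 0.0]
force: [0.3, 0.5, 0.4]
finger_gap: 0.022
finger_force: 12.0
```

```bash
python3 -c "
from h import *
plan((.417,-.144,.0187),1.457)
a=snap('scene','s6');cv2.imwrite('pics/c7.png',cv2.resize(a['frame'][180:320,100:290,::-1],(760,560),interpolation=cv2.INTER_CUBIC))"
```

```text
t 24.6 pos [ 0.4168 -0.144   0.0951] psi 1.4575 tilt [ 0.001 -0.    -1.   ] q [ 0.52  0.35 -0.38  2.14  0.2   0.69 -0.11] F [0.3 0.5 0.4] gap 0.022
units dxyz [1.000e-03 5.000e-03 2.547e+00] az 0.005
```

View pics/c7.png

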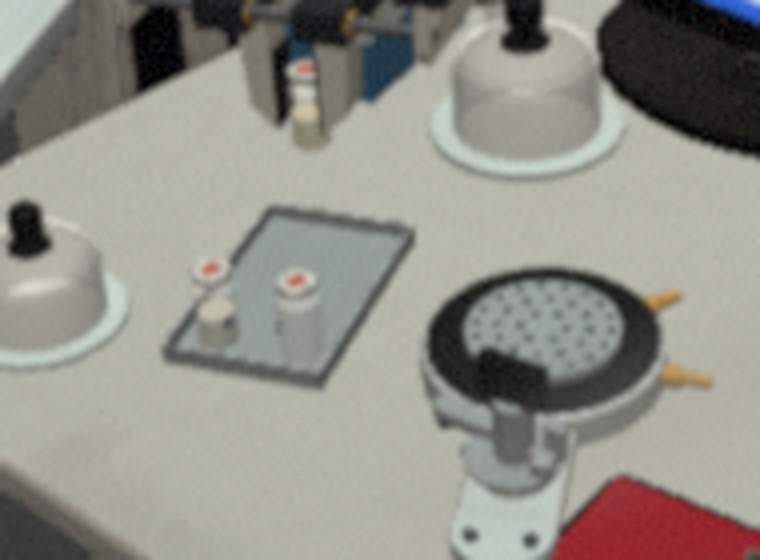

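The vial is held upright at (308,105), directly above the tray's free half. I'll lower it.

>>> apply_moves(series=[{"dx": 0, "dy": 0, "dz": 0.6, "ax": 0, "ay": 0, "az": 0, "claw": 0.18}, {"dx": 0, "dy": 0, "dz": 0.7, "ax": 0, "ay": 0, "az": 0, "claw": 0.18}, {"dx": 0, "dy": 0, "dz": 0.65, "ax": 0, "ay": 0, "az": 0, "claw": 0.18}, {"dx": 0, "dy": 0, "dz": 0.3, "ax": 0, "ay": 0, "az": 0, "claw": 0.18}, {"dx": 0, "dy": 0, "dz": 0.06, "ax": 0, "ay": 0, "az": 0, "claw": 0.18}])

```text
t: 25.28
tool_pos: [0.4161, -0.1437, 0.0254]
orientation: [0.746, 0.666, -0.0, -0.0]
force: [1.3, -0.1, -0.4]
finger_gap: 0.0223
finger_force: 12.0
```

>>> apply_moves(series=[{"dx": 0, "dy": 0, "dz": 0.06, "ax": 0, "ay": 0, "az": 0, "claw": 0.18}, {"dx": 0, "dy": 0, "dz": 0.05, "ax": 0, "ay": 0, "az": 0, "claw": 0.18}, {"dx": 0, "dy": 0, "dz": 0, "ax": 0, "ay": 0, "az": 0, "claw": 0.18}, {"dx": 0, "dy": 0, "dz": 0, "ax": 0, "ay": 0, "az": 0, "claw": 0.18}])

```text
t: 25.78
tool_pos: [0.4161, -0.1438, 0.0226]
orientation: [0.746, 0.666, 0.0, 0.0]
force: [-0.1, -0.2, 0.2]
finger_gap: 0.0223
finger_force: 12.0
```

>>> apply_moves(series=[{"dx": 0, "dy": 0, "dz": 0.06, "ax": 0, "ay": 0, "az": 0, "claw": 0.18}, {"dx": 0, "dy": 0, "dz": 0, "ax": 0, "ay": 0, "az": 0, "claw": 0.18}])

```text
t: 26.02
tool_pos: [0.4159, -0.1437, 0.0205]
orientation: [0.746, 0.666, -0.0, -0.0]
force: [-0.1, -0.0, 0.4]
finger_gap: 0.022
finger_force: 12.0
```

>>> apply_moves(series=[{"dx": 0, "dy": 0, "dz": 0.04, "ax": 0, "ay": 0, "az": 0, "claw": 0.18}, {"dx": 0, "dy": 0, "dz": 0, "ax": 0, "ay": 0, "az": 0, "claw": 0.18}])

```text
t: 26.28
tool_pos: [0.4159, -0.1437, 0.0193]
orientation: [0.746, 0.666, -0.0, -0.0]
force: [0.3, 0.1, -1.3]
finger_gap: 0.0225
finger_force: 12.0
```

>>> apply_moves(series=[{"dx": 0, "dy": 0, "dz": 0.03, "ax": 0, "ay": 0, "az": 0, "claw": 0.18}, {"dx": 0, "dy": 0, "dz": 0, "ax": 0, "ay": 0, "az": 0, "claw": 0.18}])

```text
t: 26.52
tool_pos: [0.4161, -0.1437, 0.0186]
orientation: [0.746, 0.666, -0.0, 0.0]
force: [-1.3, 0.1, 3.3]
finger_gap: 0.0224
finger_force: 12.0
```

Floor contact at the predicted height. I'll release and withdraw.

>>> apply_moves(series=[{"dx": 0, "dy": 0, "dz": 0, "ax": 0, "ay": 0, "az": 0, "claw": 0.28}, {"dx": 0, "dy": 0, "dz": 0, "ax": 0, "ay": 0, "az": 0, "claw": 0.4}, {"dx": 0, "dy": 0, "dz": 0, "ax": 0, "ay": 0, "az": 0, "claw": 0.5}, {"dx": 0, "dy": 0, "dz": 0, "ax": 0, "ay": 0, "az": 0, "claw": 0.5}, {"dx": 0, "dy": 0, "dz": -0.4, "ax": 0, "ay": 0, "az": 0, "claw": 0.5}])

```text
t: 27.15
tool_pos: [0.4154, -0.1435, 0.0304]
orientation: [0.746, 0.666, -0.0, -0.001]
force: [0.3, 1.2, 0.1]
finger_gap: 0.0457
finger_force: 0.0
```

>>> apply_moves(series=[{"dx": 0, "dy": 0, "dz": -0.7, "ax": 0, "ay": 0, "az": 0, "claw": 0.5}, {"dx": 0, "dy": 0, "dz": -0.9, "ax": 0, "ay": 0, "az": 0, "claw": 0.5}, {"dx": 0, "dy": 0, "dz": -0.9, "ax": 0, "ay": 0, "az": 0, "claw": 0.5}, {"dx": 0, "dy": 0, "dz": -0.9, "ax": 0, "ay": 0, "az": 0, "claw": 0.5}, {"dx": 0, "dy": 0, "dz": -0.9, "ax": 0, "ay": 0, "az": 0, "claw": 0.5}])

```text
t: 27.78
tool_pos: [0.4158, -0.1435, 0.1612]
orientation: [0.746, 0.666, 0.0, 0.0]
force: [0.3, -0.8, -0.5]
finger_gap: 0.0457
finger_force: 0.0
```

>>> apply_moves(series=[{"dx": 0, "dy": 0, "dz": 0, "ax": 0, "ay": 0, "az": 0, "claw": 0.5}, {"dx": 0, "dy": 0, "dz": 0, "ax": 0, "ay": 0, "az": 0, "claw": 0.5}])

```text
t: 28.02
tool_pos: [0.4156, -0.1437, 0.1595]
orientation: [0.746, 0.666, -0.0, 0.0]
force: [-0.5, -0.0, 0.4]
finger_gap: 0.0459
finger_force: 0.0
```

```bash
python3 -c "
from h import *
plan((.417,-.144,.0187),1.457)
a=snap('scene','s7');cv2.imwrite('pics/c8.png',cv2.resize(a['frame'][180:320,100:290,::-1],(760,560),interpolation=cv2.INTER_CUBIC))"
```

```text
t 28.02 pos [ 0.4156 -0.1437  0.1595] psi 1.4576 tilt [-0. -0. -1.] q [ 0.57  0.25 -0.42  2.06  0.13  0.85 -0.04] F [-0.5 -0.   0.4] gap 0.0459
units dxyz [-4.000e-03  4.600e-02  4.692e+00] az 0.006
```

View pics/c8.png

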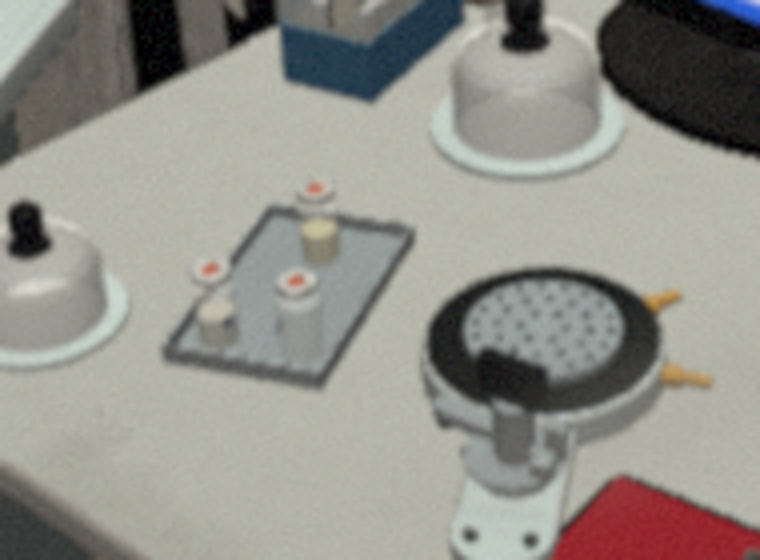

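The vial stands upright in the tray's free half at (318,225), and the other two vials are untouched. The lid stands on the bench at (525,110). The wing centre is at the same image height as when it was down, so the hold-down is seated in its notch. I'll hand in.

```bash
python3 -c "
from h import *
print(job_done())"
```

```text
the job is handed in; nothing more can be done
None
```

Job handed in at about 28 s of the 62 s allowed: the hold-down is parked in its notch, the lid is on the bench knob up, and the vial stands upright in the tray beside the other two.

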